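Test the roller switch on the toy cupboard

TASK

Test the light switch of the green toy cupboard: on its roof stand two lever switches, one with a small roller at the end of its lever and one with a plain flat lever. Press the roller straight down until the switch clicks (10 mm down) but not into overtravel (23 mm down), keep it there for a full second, then let it come all the way up and move clear. Leave the plain switch unpressed and do not move the tumbler, rocking chair, lamp and colander standing round the cupboard.

Things in the scene. Friction and masses are not known exactly. Their poses are not given: they have to be found in the camera images.
- cupboard: Green plastic toy cupboard, sliding door half open, fixed: 130 mm deep (its x), 320 wide (its y), 140 high. Origin: centre of its underside; its door faces its -x, towards the robot; turned up to 0.4 rad. The two switches stand on its roof, 80 mm either side of the middle (which is which varies); both levers run along the cupboard's y.
- roller_lever (a joint): Lever of the roller switch, rad: 0 = up at rest, clicks at 0.14 (roller 10 mm down), overtravel begins at 0.32 (23 mm down), hard stop 0.40. A spring returns it. Downward force at the roller: 1.5 N starts it, 3.7 N at the click, 5 N at 16 mm, 6.3 N at the overtravel limit. Its pivot is 75 mm from the roller's axle, towards the cupboard's -y, 29 mm lower at rest.
- roller_axis (a point): Centre of the dark rubber roller at the lever's end, moving with it; at rest 204 mm above the table. Roller 24 mm in diameter (top 12 mm above this point), 20 mm wide, axle along the cupboard's x. Clear above and beside; press with shut fingertips from straight above. Below is a black housing 22 x 64 x 30 mm. Pressed 16 mm it also shifts 5 mm along the cupboard's +y. Axes do not matter.
- plain_lever (a joint): Lever of the other switch, the same but for its end: a plain flat steel strip, no roller. Rad, 0 = up at rest, grows when pressed; not to be pressed.
- plain_tip (a point): End of the plain flat lever (12 mm wide, 3 mm thick) of the other switch, not to be pressed; at rest 204 mm above the table. Its axes do not matter.
- tumbler: Bystander: clear glass tumbler, 68 mm across, 85 mm high, upright and loose beside or behind the cupboard. Origin: centre of its underside, z up.
- chair: Bystander: toy wooden rocking chair, 128 x 70 mm, 128 mm high, loose. Origin: under its middle on the table, z up.
- lamp: Bystander: purple plastic toy lamp with a cone shade, 72 mm across, 120 mm high, loose. Origin: centre of its underside, z up.
- colander: Bystander: steel toy colander with two wire handles, 90 mm across (119 mm over the handles), 45 mm high, loose. Origin: centre of its underside, z up.

How it is judged (in metres and radians):
On the way:
1. the roller lever is pressed past its click, short of overtravel, and kept there for about a second (value of joint roller_lever between 0.14 and 0.32 rad), for 0.9 s.
At the end, for the whole second after the job is handed in: After the press the roller lever is back up (joint below 0.03 rad), and the plain lever is up too (below 0.03 rad) (value of joint each of roller_lever, plain_lever below 0.03 rad); the robot touches nothing.
It fails at once if the roller lever is pushed into overtravel (beyond 0.32 rad, 23 mm down) (value of joint roller_lever above 0.32 rad).
It fails at once if the plain lever is pressed (beyond 0.06 rad) (value of joint plain_lever above 0.06 rad).
It fails at once if a bystander is moved by more than 15 mm (distance of any of tumbler, chair, lamp, colander from where it was at the start of the episode above 0.015 m).
It also fails if it takes over 32 s, if anything falls off the work surface, if the arm or the gripper's body presses on something with over 40 N, if the wrist force passes 120 N, or if a joint passes its speed limit or range.

ROBOT

A 6-joint arm with a two-finger parallel gripper is mounted at the origin on the work surface. World frame = base frame: x ahead of the robot, y to its left, z up, the work surface at z = 0. Lengths are in mm, angles in degrees, forces in N, time in s.
With the tool pointing down it reaches from about 350 to 850 mm from the base axis. Payload 8.1 kg.
Tool frame: the origin (TCP) lies on the centre line of the jaws, within the pads' length; the fingertips stand 11 mm ahead of it and the grasp point (between the pads) lies 8 mm behind it; z points along the fingers, y is the direction in which the jaws open and shut (so a half turn about z gives the same grasp; the last joint's range is limited). The gripper opens to 85 mm and grips with 20 to 120 N. Pads are 22 mm wide; open, the fingers measure 114 mm over their backs; the gripper's body (76 mm by 85 mm) begins 54 mm behind the grasp point. The pads swing forward as they close: fully open they stand 13 mm farther back than shut.
Start: joints at [-68.148, 7.471, 85.268, -0, 87.261, -4.893], TCP at [270.038, -535.803, 242.292] pointing down, gripper open.
Joint ranges: [-169.43, 169.43], [-51.17, 129.36], [1.28, 143.12], [-76.62, 256.62], [0, 156.53], [-152.29, 152.29]. Speed limits (degrees/s): [136.94, 136.94, 159.86, 180, 180, 180].

INTERFACE

Orientations are given as [roll, pitch, yaw] about the fixed x, y, z axes, in that order (R = Rz(yaw) Ry(pitch) Rx(roll)).
In Python, from bench import telemetry, viewer, r gives the robot as it stands.
- The arm moves only by the shell command python3 -m inch 'ROWS' [FORCE]. ROWS is JSON, a list of rows, each a list of 3 entries, a list of its own where there are three numbers: the shift along the tool's x, y, z in cm, then the turn, a rotation vector about the tool's x, y, z in rad, then the opening, from 0 (shut) to 1 (fully open). A call has 1 to 20 rows; each row is the pose to reach, as a shift and turn from the pose commanded when the call began, along the tool's axes at that moment; what a row does not reach only later rows make up. A row lasts 1/10 s, in which the tool goes at most 50 mm and 8.59 degrees, less where a joint would pass 70% of its speed; a pose out of reach is approached as far as the arm can. A call with a gripper value outside its range is refused whole. The fingers move at their own pace and stop on an object; FORCE is the grip in N (left out, the last holds). Time passes only in rows, so rows that repeat a pose let the fingers close. It gives the time, the measured TCP pose, the force and the opening at its end, in the units of the state.
- telemetry.sense(): the state, without advancing time (a new reading comes with each control period).
- viewer.snapshot(name): name is "scene" or "top" or "wrist"; returns the picture (480x640x3 uint8, red, green, blue); there is no depth.
- viewer.camera_model(name): a dict with "fx", "fy", "cx", "cy" (pixels), "dist" ([k1, k2, p1, p2, k3] as OpenCV has them; the pictures are not rectified), "cam_to_world" (4x4, takes a point from camera to world coordinates); the wrist camera has in their place "mount" (4x4, takes a point from camera to tool coordinates, whose origin is the TCP and whose axes are the flange's). Camera axes: x right, y down, z forward; pixel columns grow to the right and rows downward; lengths in mm; the calibration is good to about 2 mm. A picture is of the moment at which its call begins: read the wrist's pose just before it. camera_model takes no time and is no camera call.
- r.hand_in(): hands the job in, once; it reports no verdict.
The state is a dict: "time": time; "joint_pos": joint angles; "qd": joint speeds; "joint_efforts": joint torques, N m; "tool_pos": TCP position; "tcp_rot": TCP orientation; "ft_force": force on the tool from outside, world axes, zero at the start; "wrist_torque": the same for the moment, N m; "finger_gap": finger opening in mm.
Only numpy, scipy, OpenCV 4.12 (cv2) and the standard library are available. Lean on these libraries where they do the work, as an engineer would, in place of code of your own. Each camera call takes 0.05 s, during which the arm holds its last target.

## Working session

There is one attempt and no reset: what is moved stays moved. The work goes in short steps, Python scripts to look and compute and a shell command to move; the robot and the scene stay as the last step left them, time stands still between calls to the robot, and variables do not carry over. Pictures are saved under pics/ and viewed, and the job is handed in when it is done.

```bash
ls; mkdir -p pics; python3 - <<'E'
from bench import telemetry, viewer, r
import cv2
for n in ("scene","top"):
    cv2.imwrite(f"pics/{n}1.png",viewer.snapshot(n)[:,:,::-1]); 
    m=viewer.camera_model(n); print(n,m)
s=telemetry.sense(); print(s)
E
```

```text
pics
scene {'fx': 535.7570311481566, 'fy': 535.7570311481566, 'cx': 324.97278588327436, 'cy': 241.7547881248454, 'dist': array([-0.08431206,  0.        ,  0.        ,  0.        ,  0.        ]), 'cam_to_world': array([[-1.86347888e-01,  7.56752571e-01, -6.26578016e-01,
         1.23462548e+03],
       [ 9.82474755e-01,  1.40791945e-01, -1.22151476e-01,
         1.54377842e+02],
       [-4.22130556e-03, -6.38359753e-01, -7.69726579e-01,
         8.72003849e+02],
       [ 0.00000000e+00,  0.00000000e+00,  0.00000000e+00,
         1.00000000e+00]])}
top {'fx': 521.4938206953154, 'fy': 521.4938206953154, 'cx': 320.5791991549949, 'cy': 235.331936334546, 'dist': array([-0.02690387,  0.        ,  0.        ,  0.        ,  0.        ]), 'cam_to_world': array([[ 2.40955419e-02, -9.90983699e-01,  1.31798001e-01,
         4.70701029e+02],
       [-9.99706256e-01, -2.42291897e-02,  5.89780866e-04,
         3.04157890e+01],
       [ 2.60889555e-03, -1.31773498e-01, -9.91276419e-01,
         1.34273103e+03],
       [ 0.00000000e+00,  0.00000000e+00,  0.00000000e+00,
         1.00000000e+00]])}
{'time': 0.1, 'joint_pos': array([-6.81477783e+01,  7.51140662e+00,  8.53219372e+01,  1.68866728e-03,
        8.72611258e+01, -4.89235064e+00]), 'qd': array([ 0.03568588, -0.08764607, -0.16002698, -0.09513021, -0.01171717,
        0.04962908]), 'joint_efforts': array([ 8.39100758e-04, -5.70951605e+01, -5.01941264e+01, -2.59890294e-04,
        8.05503776e-03, -3.20021957e-05]), 'tool_pos': array([ 269.87102568, -535.36295856,  241.35335431]), 'tcp_rot': array([-1.79906018e+02, -9.73719346e-03,  2.67444823e+01]), 'ft_force': array([-1.2087557 ,  0.01893491,  0.69440504]), 'wrist_torque': array([-0.05013074,  0.029017  , -0.02105737]), 'finger_gap': 85.37363613569502}
```

View pics/scene1.png

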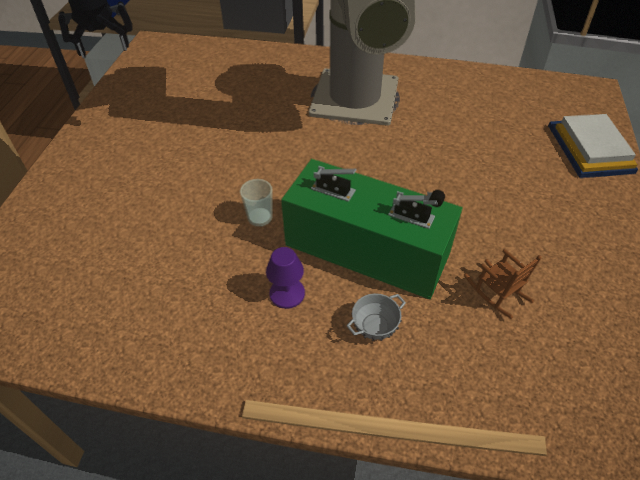

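View pics/top1.png

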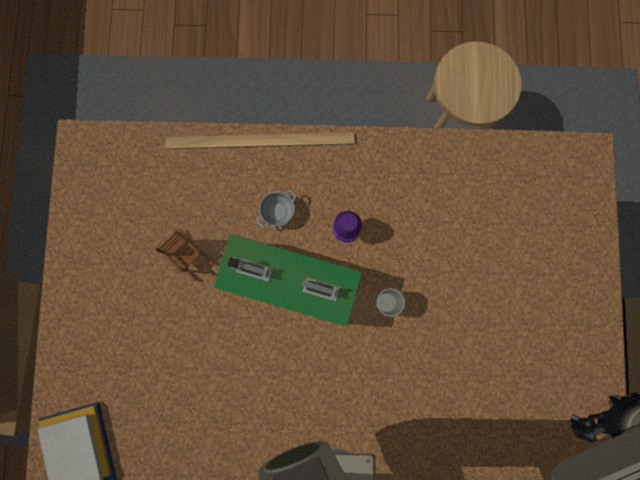

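```bash
python3 - <<'E'
import cv2
a=cv2.imread("pics/scene1.png");b=cv2.imread("pics/top1.png")
cv2.imwrite("pics/s_crop.png",cv2.resize(a[180:330,200:400],None,fx=4,fy=4,interpolation=2))
cv2.imwrite("pics/t_crop.png",cv2.resize(b[130:280,180:380],None,fx=4,fy=4,interpolation=2))
E
```

```text
(no output)
```

View pics/s_crop.png

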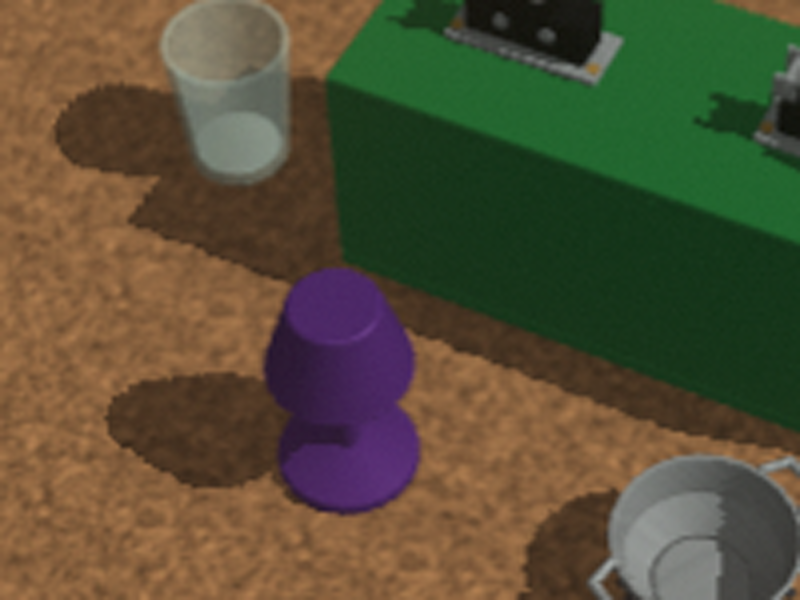

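View pics/t_crop.png

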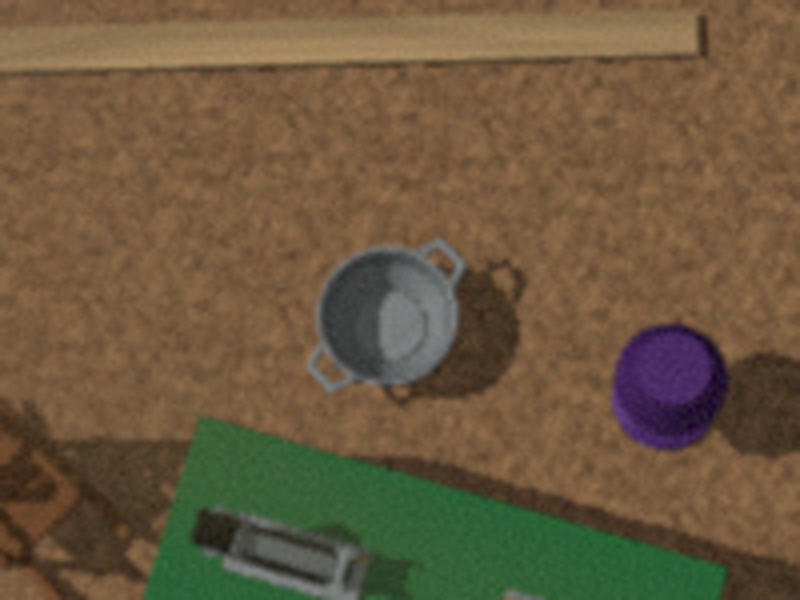

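The views show the roller switch at +y: the roller is near scene (437,197) and top (234,263). The first crops were off target, so I'll redo them.

```bash
python3 - <<'E'
import cv2
a=cv2.imread("pics/scene1.png");b=cv2.imread("pics/top1.png")
cv2.imwrite("pics/s_crop2.png",cv2.resize(a[170:245,380:480],None,fx=8,fy=8,interpolation=2))
cv2.imwrite("pics/t_crop2.png",cv2.resize(b[230:305,205:305],None,fx=8,fy=8,interpolation=2))
cv2.imwrite("pics/t_crop3.png",cv2.resize(b[225:330,210:370],None,fx=5,fy=5,interpolation=2))
E
```

```text
(no output)
```

View pics/s_crop2.png

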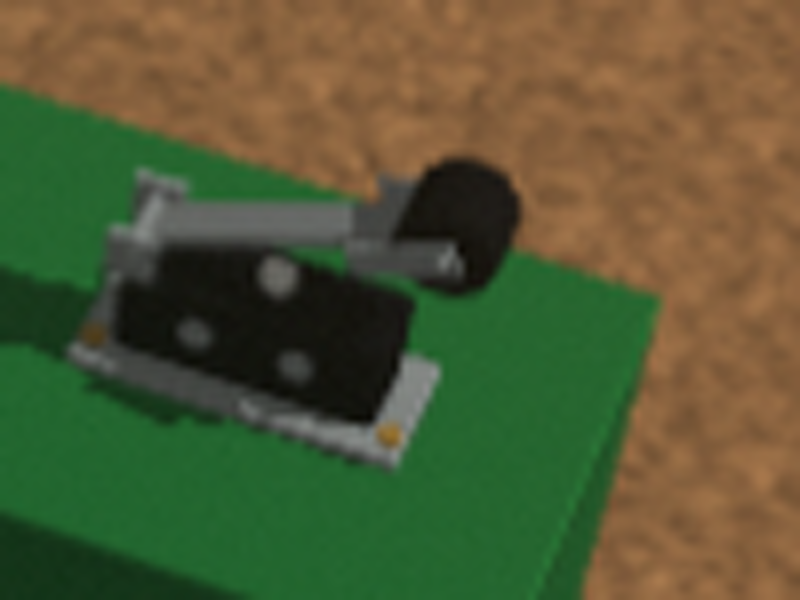

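View pics/t_crop2.png

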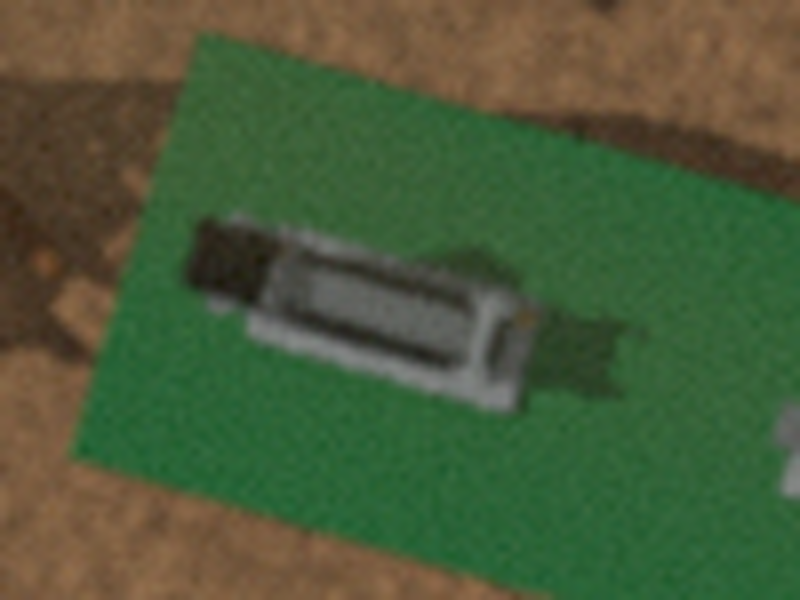

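View pics/t_crop3.png

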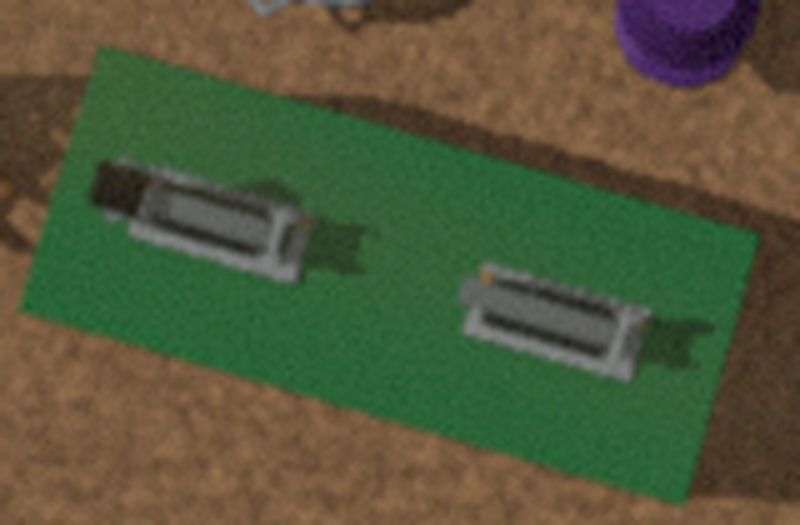

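```bash
cat > h.py <<'E'
import numpy as np, cv2
from bench import viewer
from scipy.spatial.transform import Rotation as R
def ray(n,uv,T=None):
    m=viewer.camera_model(n); K=np.array([[m['fx'],0,m['cx']],[0,m['fy'],m['cy']],[0,0,1]])
    p=cv2.undistortPoints(np.array([[uv]],float),K,m['dist'])[0,0]
    T=m['cam_to_world'] if T is None else T
    return T[:3,3],T[:3,:3]@np.r_[p,1]
def atz(n,uv,z,T=None):
    o,d=ray(n,uv,T); return (o+d*(z-o[2])/d[2])[:2]
def proj(n,P):
    m=viewer.camera_model(n); K=np.array([[m['fx'],0,m['cx']],[0,m['fy'],m['cy']],[0,0,1]])
    W=np.linalg.inv(m['cam_to_world']); return cv2.projectPoints(np.array([P],float),cv2.Rodrigues(W[:3,:3])[0],W[:3,3],K,m['dist'])[0][0,0]
E
python3 - <<'E'
from h import *
from bench import telemetry
print("roller top",atz("top",(234.1,262.7),204),"scene",atz("scene",(437.5,198.4),204))
c=[atz("top",p,140) for p in [(230,234.4),(214.4,287),(362,272),(347.4,325.4)]]
print("corners",c, np.mean(c,0))
e=(c[0]-c[2]+c[1]-c[3]); print(np.linalg.norm(e)/2); ey=e/np.linalg.norm(e); print("yaw",np.degrees(np.arctan2(-ey[0],ey[1])))
s=telemetry.sense(); print(R.from_euler('xyz',s['tcp_rot'],degrees=True).as_matrix().round(3))
for n,uv in(("scene",(485,290)),):print("chair",atz("scene",(503,285),60),atz("top",(182,253),60))
print("lamp",atz("top",(347,227),100)); print(proj("scene",[*np.mean(c,0),140]))
E
```

```text
roller top [557.0777322  218.83034599] scene [558.57827551 222.83116729]
corners [array([627.64745327, 241.98994306]), array([504.8907018 , 272.20372211]), array([547.66399265, -66.42228142]), array([425.30918009, -34.89641195])] [526.37783195 103.21874295]
317.92941319587914
yaw -14.533382591566257
[[ 0.893  0.45  -0.001]
 [ 0.45  -0.893  0.002]
 [ 0.    -0.002 -1.   ]]
chair [615.72990138 370.51287339] [588.80268405 372.76289623]
lamp [657.73549181 -32.00196285]
[369.75792708 201.67941903]
```

```bash
python3 -m inch '[[[3,-2.7,-0.5],[0,0,-0.04],0],[[6,-5.5,-1],[0,0,-0.085],0],[[9,-8.2,-1.5],[0,0,-0.13],0],[[12,-11,-2],[0,0,-0.17],0],[[15,-13.7,-2.5],[0,0,-0.21],0],[[18,-16.4,-3],[0,0,-0.26],0],[[21,-19.2,-3],[0,0,-0.3],0],[[24,-21.9,-3],[0,0,-0.34],0],[[27,-24.6,-3],[0,0,-0.38],0],[[30,-27.4,-3],[0,0,-0.43],0],[[33,-30.1,-3],[0,0,-0.47],0],[[36,-32.9,-3],[0,0,-0.51],0],[[39,-35.6,-3],[0,0,-0.55],0],[[42,-38.3,-3],[0,0,-0.6],0],[[45,-41.1,-3],[0,0,-0.64],0],[[48,-43.8,-3],[0,0,-0.68],0],[[51,-46.5,-3],[0,0,-0.72],0],[[54,-49.3,-3],[0,0,-0.77],0],[[57,-52,-3],[0,0,-0.81],0],[[59.8,-54.8,-3],[0,0,-0.852],0]]'
python3 -m inch '[[[0,0,0],[0,0,0],0],[[0,0,0],[0,0,0],0],[[0,0,0],[0,0,0],0]]'
python3 - <<'E'
from bench import telemetry, viewer
import cv2,numpy as np
s=telemetry.sense(); print(s['tool_pos'],s['tcp_rot'],s['ft_force'],s['finger_gap'],s['joint_pos'].round(1))
for n in("wrist","scene","top"):
    i=viewer.snapshot(n)[:,:,::-1]; cv2.imwrite(f"pics/{n}2.png",i)
i=cv2.imread("pics/scene2.png"); cv2.imwrite("pics/s2c.png",cv2.resize(i[130:255,360:527],None,fx=4.7,fy=4.7))
print(viewer.camera_model("wrist"))
E
```

```text
time: 2.1
tool_pos: [557.6, 224.4, 271.6]
tcp_rot: [-180.0, 0.0, 75.7]
ft_force: [0.6, -0.4, -0.3]
finger_gap: -0.1
time: 2.4
tool_pos: [557.2, 222.0, 271.9]
tcp_rot: [-180.0, 0.0, 75.5]
ft_force: [0.4, 0.5, 0.6]
finger_gap: -0.1
[557.19749623 221.96813885 271.93717862] [-1.79969174e+02  4.25031624e-02  7.55219925e+01] [0.40124002 0.52502481 0.57788189] -0.14573903510554065 [16.8  6.9 82.8 -0.  90.3 31.3]
{'fx': 416.0132978659605, 'fy': 416.0132978659605, 'cx': 315.365617975864, 'cy': 241.26970321328264, 'dist': array([-0.07712002,  0.        ,  0.        ,  0.        ,  0.        ]), 'mount': array([[ 1.45884992e-04, -9.65015791e-01, -2.62191727e-01,
         6.59365213e+01],
       [ 9.99999982e-01,  1.73069638e-04, -8.05896656e-05,
        -1.66314446e-01],
       [ 1.23147727e-04, -2.62191710e-01,  9.65015799e-01,
        -1.32267950e+02],
       [ 0.00000000e+00,  0.00000000e+00,  0.00000000e+00,
         1.00000000e+00]])}
```

View pics/wrist2.png

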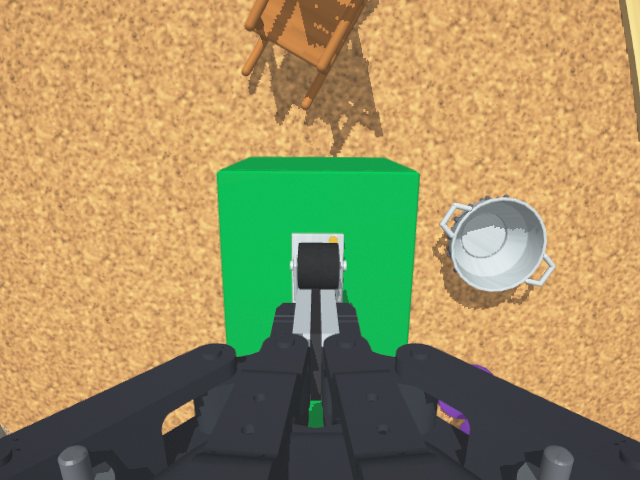

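View pics/s2c.png

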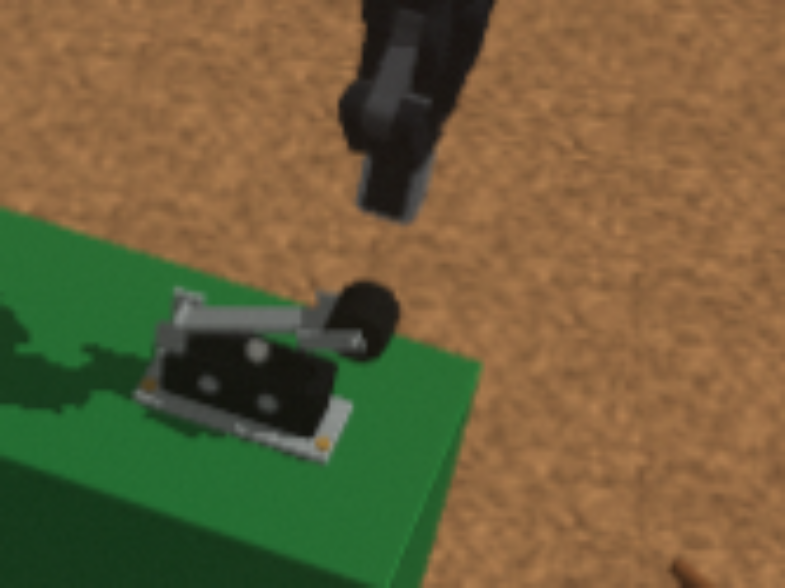

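The wrist view shows the roller ahead of the fingertips, with the axle caps at (291,265) and (346,265). I'll compute its position from that.

```bash
python3 - <<'E'
from h import *
from bench import telemetry
s=telemetry.sense();T=np.eye(4);T[:3,:3]=R.from_euler('xyz',s['tcp_rot'],degrees=True).as_matrix();T[:3,3]=s['tool_pos']
W=T@viewer.camera_model("wrist")['mount']
p=atz("wrist",(318.5,265),204,W);print(p, T[:3,:3].T@np.r_[p-s['tool_pos'][:2],0])
print(T[:3,:3].round(3))
E
```

```text
[558.53125709 220.1562271 ] [-1.13019574e+00  1.43473132e+00  4.58462713e-04]
[[ 0.251  0.968  0.   ]
 [ 0.968 -0.251 -0.   ]
 [ 0.     0.    -1.   ]]
```

The wrist estimate agrees with the other cameras within 2 mm. Next I descend to just above the roller, then creep down.

```bash
python3 -m inch '[[[0.1,0.1,0.8],[0,0,0],0],[[0.1,0.1,1.8],[0,0,0],0],[[0.1,0.1,2.8],[0,0,0],0],[[0.1,0.1,3.5],[0,0,0],0],[[0.1,0.1,4.0],[0,0,0],0],[[0.1,0.1,4.0],[0,0,0],0],[[0.1,0.1,4.0],[0,0,0],0]]'
python3 -m inch '[[[0,0,0.2],[0,0,0],0],[[0,0,0.4],[0,0,0],0],[[0,0,0.6],[0,0,0],0],[[0,0,0.8],[0,0,0],0],[[0,0,0.9],[0,0,0],0],[[0,0,0.9],[0,0,0],0],[[0,0,0.9],[0,0,0],0]]'
python3 - <<'E'
from bench import telemetry, viewer
import cv2
print([telemetry.sense()['ft_force'] for _ in range(1)])
i=viewer.snapshot("scene")[:,:,::-1];cv2.imwrite("pics/s3c.png",cv2.resize(i[130:255,360:527],None,fx=4.7,fy=4.7))
E
```

```text
time: 3.25
tool_pos: [558.7, 223.5, 232.4]
tcp_rot: [180.0, -0.0, 75.6]
ft_force: [0.3, 0.7, 0.4]
finger_gap: 0.1
time: 3.95
tool_pos: [558.8, 223.4, 223.5]
tcp_rot: [180.0, -0.0, 75.6]
ft_force: [0.8, -0.1, 2.3]
finger_gap: -0.1
[array([ 0.8069156 , -0.06098856,  2.32724435])]
```

View pics/s3c.png

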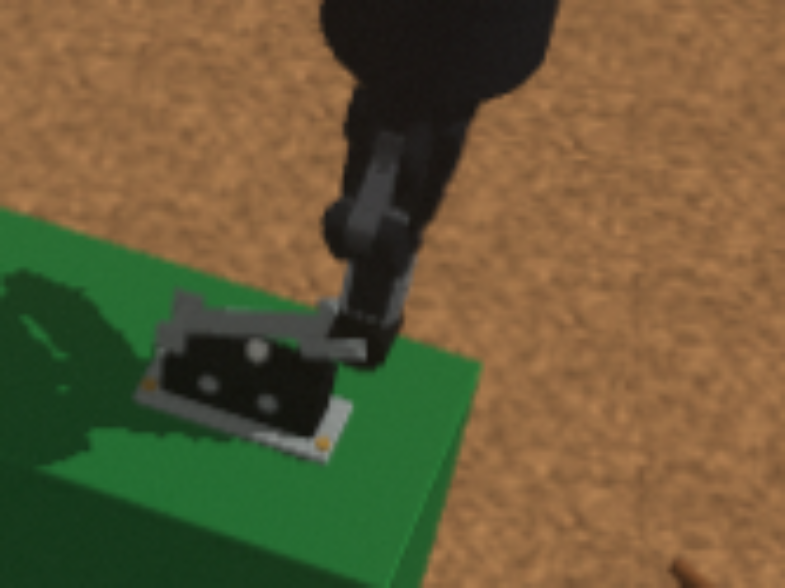

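The tip is on the roller. Kinematics say about 3.5 mm of press, and the 2.3 N reading fits that. I'll press 12.5 mm further, to about 16 mm.

```bash
python3 -m inch '[[[0,0,0.2],[0,0,0],0],[[0,0,0.4],[0,0,0],0],[[0,0,0.6],[0,0,0],0],[[0,0,0.8],[0,0,0],0],[[0,0,1.0],[0,0,0],0],[[0,0,1.1],[0,0,0],0],[[0,0,1.2],[0,0,0],0],[[0,0,1.25],[0,0,0],0],[[0,0,1.25],[0,0,0],0]]'
for k in 1 2; do python3 -m inch '[[[0,0,0],[0,0,0],0],[[0,0,0],[0,0,0],0]]'; done
python3 - <<'E'
from bench import viewer
import cv2
i=viewer.snapshot("scene")[:,:,::-1];cv2.imwrite("pics/s4c.png",cv2.resize(i[130:255,360:527],None,fx=4.7,fy=4.7))
E
```

```text
time: 4.9
tool_pos: [558.7, 223.4, 210.9]
tcp_rot: [180.0, -0.0, 75.6]
ft_force: [-0.2, 0.4, 3.7]
finger_gap: 0.1
time: 5.1
tool_pos: [558.7, 223.4, 210.9]
tcp_rot: [180.0, -0.0, 75.6]
ft_force: [0.1, -0.6, 4.7]
finger_gap: 0.3
time: 5.3
tool_pos: [558.7, 223.4, 210.9]
tcp_rot: [180.0, -0.0, 75.6]
ft_force: [0.8, 0.6, 5.2]
finger_gap: 0.1
```

View pics/s4c.png

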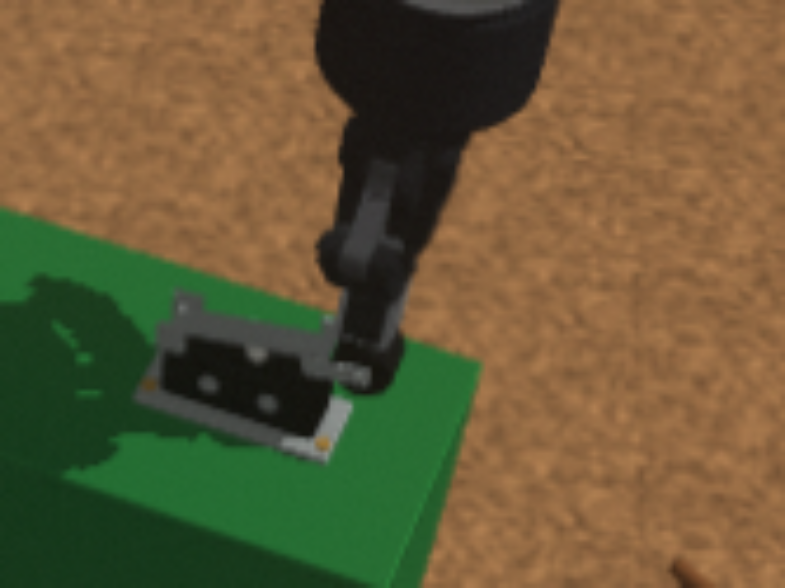

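The image shows the roller pressed, with the lever clearly tilted. At rest its cap was at crop (362,345) and it is now at (358,375). The force averages about 4.5–5 N, which matches roughly 16 mm. I'll hold for a good second more.

```bash
python3 -m inch '[[[0,0,0],[0,0,0],0],[[0,0,0],[0,0,0],0],[[0,0,0],[0,0,0],0],[[0,0,0],[0,0,0],0],[[0,0,0],[0,0,0],0],[[0,0,0],[0,0,0],0],[[0,0,0],[0,0,0],0],[[0,0,0],[0,0,0],0],[[0,0,0],[0,0,0],0],[[0,0,0],[0,0,0],0],[[0,0,0],[0,0,0],0],[[0,0,0],[0,0,0],0]]'
python3 -m inch '[[[0,0,-0.3],[0,0,0],0],[[0,0,-0.6],[0,0,0],0],[[0,0,-1.0],[0,0,0],0],[[0,0,-1.4],[0,0,0],0],[[0,0,-1.8],[0,0,0],0],[[0,0,-2.5],[0,0,0],0],[[0,0,-3.5],[0,0,0],0],[[0,0,-4.5],[0,0,0],0],[[0,0,-5.5],[0,0,0],0],[[0,0,-6.5],[0,0,0],0],[[0,0,-7.5],[0,0,0],0],[[0,0,-8.0],[0,0,0],0],[[0,0,-8.0],[0,0,0],0],[[0,0,-8.0],[0,0,0],0],[[0,0,-8.0],[0,0,0],0]]'
python3 - <<'E'
from bench import viewer,telemetry
import cv2,numpy as np
i=viewer.snapshot("scene")[:,:,::-1];a=cv2.resize(i[130:255,360:527],None,fx=4.7,fy=4.7);cv2.imwrite("pics/s5c.png",a);cv2.imwrite("pics/s5.png",i)
d=cv2.absdiff(i,cv2.imread("pics/scene1.png")).max(2)
print("max diff lamp/tumbler/colander/chair:",[d[y0:y1,x0:x1].max() for y0,y1,x0,x1 in((240,310,260,310),(175,230,235,275),(290,345,345,410),(245,320,472,545))])
print(telemetry.sense()['ft_force'])
E
```

```text
time: 6.55
tool_pos: [558.7, 223.4, 210.8]
tcp_rot: [180.0, -0.0, 75.6]
ft_force: [1.1, -0.7, 5.4]
finger_gap: -0.2
time: 8.05
tool_pos: [558.4, 223.3, 290.0]
tcp_rot: [-179.9, 0.0, 75.6]
ft_force: [0.1, -0.6, 0.1]
finger_gap: 0.3
max diff lamp/tumbler/colander/chair: [np.uint8(68), np.uint8(56), np.uint8(13), np.uint8(14)]
[ 0.16074069 -0.44992316 -0.05802785]
```

View pics/s5.png

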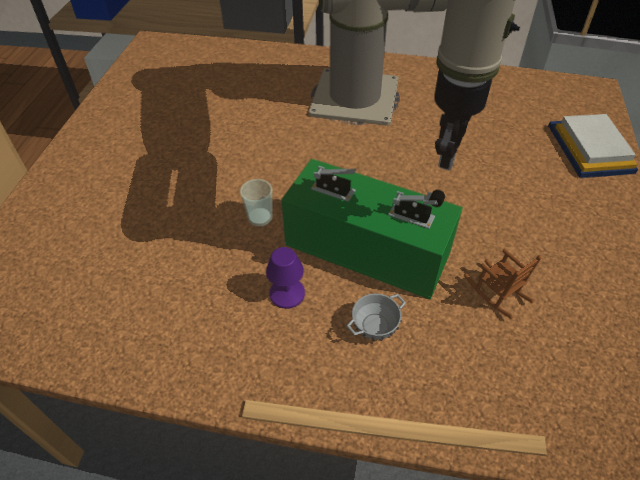

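View pics/s5c.png

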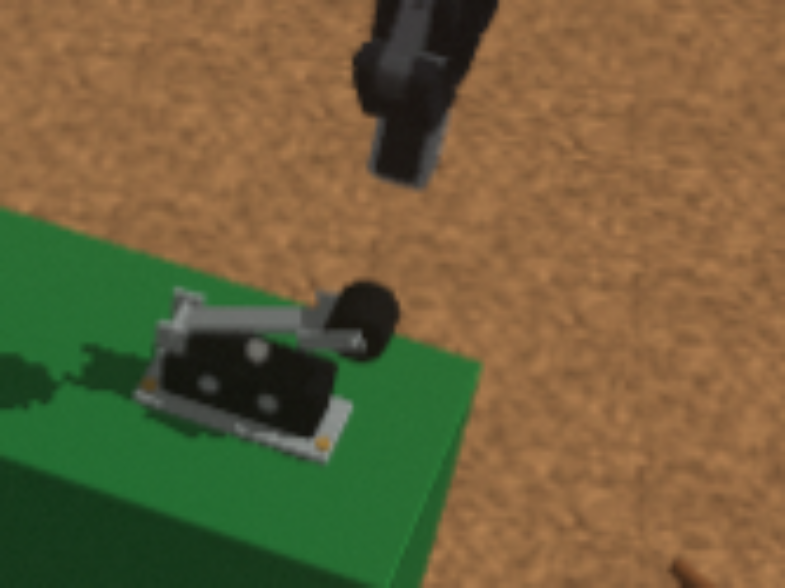

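The roller is back up at the same pixels as before, the plain lever is unchanged, and the gripper is 60 mm or more clear. The arm never came near the lamp or tumbler. Handing in.

```bash
python3 - <<'E'
import cv2
a,b,c=[cv2.imread(f"pics/{n}.png") for n in("scene1","scene2","s5")]
for n,(y0,y1,x0,x1) in dict(lamp=(240,310,260,310),tumbler=(175,230,235,275)).items():
    for q in(b,c): print(n,cv2.phaseCorrelate(a[y0:y1,x0:x1].mean(2),q[y0:y1,x0:x1].mean(2)))
from bench import r
print(r.hand_in())
E
```

```text
lamp ((-0.11145354945072228, 0.05631606727845906), 0.8185509788526262)
lamp ((0.018337540863331725, 0.020904559267641787), 0.7692468623920969)
tumbler ((-0.09321052973425381, 0.015462757742518818), 0.8236873497472289)
tumbler ((-0.10157092856782413, 0.072027579920114), 0.8541521601508028)
the job is handed in; nothing more can be done
None
```

I pressed the roller switch to about 16 mm, held it there for about 1.65 s, let it come up, and handed the job in at about 8 s. The hand-in reports no verdict.

- **Finding the roller:** it is on the +y switch, at about (558, 220) mm. The top, scene and wrist cameras agreed on this within about 4 mm.
- **Press:** I used shut fingertips from straight above. The measured depth was 16 mm and the force 4.7–5.4 N once settled, which fits the 5 N expected at that depth. It never went near the 23 mm overtravel limit.
- **Release:** I rose about 80 mm. The force reads about 0, and the last picture shows the roller back at its starting pixels and the plain lever unchanged.
- **Bystanders:** the colander and chair look unchanged. A before-and-after difference flagged the lamp and tumbler (peaks of 68 and 56 out of 255). Checking them again showed shifts of about 0.1 pixel or less, so neither moved noticeably.

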